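Lift the filter cassette out of the bench dust filter

TASK

The bench lamp hangs over the dust filter unit: swing its arm aside until no part of the lamp head is over the unit. Then pinch the two opposed side catches of the filter cassette that sits in the unit, draw it straight up and finish while still holding it level and still by its pinched catches, about a hand's breadth clear above the unit, with the lamp left aside. Leave the other things on the bench where they are.

Things in the scene. Friction and masses are not known exactly. Their poses are not given: they have to be found in the camera images.
- unit: Fixed dust filter unit: grey box 200 (x) x 160 (y) x 100 mm high, dark steel flat top plate, duct stub (64 mm across, 30 mm long) on its -x face. Origin: centre of its underside, on the bench. In the middle of its top is the bay: mouth 93 (x) x 43 (y) mm, 60 mm deep. The top plate is 8 mm thick and undercut along the mouth's long sides, where the cassette's catches hook below it.
- cassette: Filter cassette, loose, seated upright in the bay, axes as the unit's: grey frame 90 (x) x 40 (y) x 112 mm high, about 0.3 kg, 1.5 mm play each side. Origin: centre of its underside, 40 mm above the bench when seated; its top is then 52 mm above the unit. Black sprung catch in the middle of each long side (+y, -y). It lifts only with both pushed in 4.5 mm or more, and leaves the bay after 60 mm.
- catch_l_pad (a point): Centre of the outer face of the catch on the cassette's +y side, 86 mm above the cassette's underside (26 mm above the unit's top plate when seated), 28.5 mm from the cassette's middle when not pressed. The face is 30 mm wide (x) and 36 mm high (68 to 104 mm above the cassette's underside), upright, black, ribbed.
- catch_r_pad (a point): The same on the cassette's -y side. The two faces are 57 mm apart at rest and 43 mm apart when fully pinched; nothing stands beside them above the top plate.
- catch_l (a joint): How far the +y catch is pushed in towards the cassette's middle (along -y): 0 at rest, 0.007 m at its stop. Spring: 2 N at the start of the travel, 4.8 N at the stop; the fingers then squeeze the cassette itself. It springs back when let go.
- catch_r (a joint): The same for the -y catch (pushed in along +y). A firm grip of 30 to 50 N holds both in and carries the cassette.
- lamp_stand: Stand of the bench lamp, fixed: a dark steel disc 90 mm across, 18 mm high, with an upright post 16 mm across up to 205 mm. Origin: centre of its underside; the post is the upright axis about which the arm swings, in the middle of the hub. It stands on the far (+x) side of the unit. Its axes are turned like the unit's.
- lamp (a joint): Swing of the lamp arm about the post, rad: 0 when the arm points along the stand's own -x axis, positive anticlockwise seen from above, range -1.8 to 1.8. Stiff: it takes about 1.2 N at the head to move it and it stays where it is left.
- lamp_head (a point): Centre of the lamp head, a dark disc 80 mm across and 22 mm thick, 183 to 205 mm above the bench, at the end of a flat bar, 210 mm from the post's axis. The bar is 14 mm wide, its top 217 mm above the bench.
- lamp_grip (a point): Middle of the round upright rubber grip on top of the lamp head, 20 mm across, straight above the head's centre, from 217 to 260 mm above the bench; this point is 240 mm above the bench.
- spare: A spare cassette of the same shape, lying on its side on the bench, to the +y side of the unit, 57 mm high. Leave it. Origin: under its middle.
- offcut: Bystander: light wood offcut 120 x 45 x 35 mm high, on the unit's -y side. Origin: centre of its underside.
- driver: Bystander: screwdriver lying beside the lamp stand. Origin on its underside.
- glue: Bystander: white bottle 56 mm across, 140 mm high. Origin: centre of its underside.
- jar: Bystander: glass jar 70 mm across, 90 mm high. Origin: centre of its underside.
- tin: Bystander: metal tin 80 mm across, 100 mm high. Origin: centre of its underside.
- sander: Bystander: cork sanding block 110 x 60 x 35 mm high. Origin: centre of its underside.
Not all that is in view belongs to the job. Leave any green or purple look-alike of the spare alone.

How it is judged:
By the outcome, as a careful person would: the job done as asked, in the order asked, and still so for the second after the job is handed in, while the arm keeps its last pose, push and grip.
It also fails if it takes over 45 s, if anything falls off the work surface, if the arm or the gripper's body presses on something with over 40 N, if the wrist force passes 120 N, or if a joint passes its speed limit or range.

ROBOT

A 6-joint arm with a two-finger parallel gripper is mounted at the origin on the work surface. World frame = base frame: x ahead of the robot, y to its left, z up, the work surface at z = 0. Lengths are in m, angles in rad, forces in N, time in s.
With the tool pointing down it reaches from about 0.325 to 0.775 m from the base axis. Payload 5.5 kg.
Tool frame: the origin (TCP) lies midway between the tips of the shut fingers; the grasp point (between the pads) lies 19 mm behind it; z points along the fingers, y is the direction in which the jaws open and shut (so a half turn about z gives the same grasp; the last joint's range is limited). The gripper opens to 88 mm and grips with 3 to 60 N. Pads are 20 mm wide; open, the fingers measure 115 mm over their backs; the gripper's body (75 mm by 178 mm) begins 61 mm behind the grasp point.
Start: joints at [1.23, 0.091, 1.231, -0, 1.82, -0.057], TCP at [0.168, 0.576, 0.223] pointing down, gripper open.
Joint ranges: [-2.87, 2.87], [-0.86, 2.18], [0.17, 2.46], [-1.51, 4.65], [0.06, 2.69], [-2.65, 2.65]. Speed limits (rad/s): [2.57, 2.57, 3.01, 3.14, 3.14, 3.14].

INTERFACE

Orientations are given as a unit quaternion [w, x, y, z].
In Python, from station import ctrl gives the robot as it stands.
- The arm moves only by the tool send_rows, never from a script. Its argument "steps" is a list of rows, each an object with "xyz": the shift along the tool's x, y, z in m, a list of three; "spin": the turn about the tool's z in degrees. A call has 1 to 10 rows; each row is the pose to reach, as a shift and turn from the pose measured when the call began, along the tool's axes at that moment; what a row does not reach only later rows make up. A row lasts 1/10 s, in which the tool goes at most 50 mm and 8.59 degrees, less where a joint would pass 70% of its speed; a pose out of reach is approached as far as the arm can. A call with a gripper value outside its range is refused whole. "hand" is the gripper's target within -1 to 1 (shut at 1, half-way at 0, fully open at -1), set as the call begins (left out, the last holds). The fingers move at their own pace and stop on an object; "grip_force" is the grip in N (left out, the last holds). Time passes only in rows, so rows that repeat a pose let the fingers close. It gives the time, the measured TCP pose, the force and the opening at its end, in the units of the state.
- ctrl.get_obs(): the state, without advancing time (a new reading comes with each control period).
- ctrl.get_image(name): name is "scene" or "top"; returns (picture, depth): 480x640x3 uint8, blue, green, red; 480x640 float32, m along the optical axis (not along the pixel's ray), 0 where there is no reading.
- ctrl.camera_model(name): a dict with "fov_y" (degrees; the focal length in pixels is half the picture's height over the tangent of half this angle, whatever the lens; pixels are square), "cx", "cy" (the principal point, pixels), "eye" and "rotation" of the camera in the world. Camera axes: x right, y down, z forward; pixel columns grow to the right and rows downward; lengths in m; the calibration is good to about 2 mm. A picture is of the moment at which its call begins. camera_model takes no time and is no camera call.
- ctrl.finish_job(): hands the job in, once; it reports no verdict.
The state is a dict: "time": time; "qpos": joint angles; "joint_velocities": joint speeds; "joint_efforts": joint torques, N m; "position": TCP position; "tool_rot": TCP orientation; "ft_force": force on the tool from outside, world axes, zero at the start; "torque": the same for the moment, N m; "grip_width": finger opening in m.
Only numpy, scipy, OpenCV 4.12 (cv2) and the standard library are available. Lean on these libraries where they do the work, as an engineer would, in place of code of your own. Each camera call takes 0.05 s, during which the arm holds its last target.

## Working session

There is one attempt and no reset: what is moved stays moved. The work goes in short steps, Python scripts to look and compute and a tool call to move; the robot and the scene stay as the last step left them, time stands still between calls to the robot, and variables do not carry over. Pictures are saved under pics/ and viewed, and the job is handed in when it is done.

Besides the shell and the picture viewer there is one more tool, called as name([rows], argument=value, ...), one row to a line, values as JSON. send_rows: Moves the arm, as the interface text tells. Its arguments: {"type":"object","properties":{"steps":{"type":"array"},"hand":{"type":"number"},"grip_force":{"type":"number"}},"required":["steps"]}

```bash
mkdir -p pics; python3 - <<'E'
from station import ctrl
import cv2,numpy as np
print(ctrl.get_obs())
for n in("scene","top"):
    im,d=ctrl.get_image(n); cv2.imwrite(f"pics/{n}0.png",im); np.save(f"pics/{n}0.npy",d); print(n,ctrl.camera_model(n))
E
```

```text
{'time': 0.0, 'qpos': array([ 1.23029271e+00,  9.18299870e-02,  1.23187715e+00,  5.86523153e-06,
        1.81977756e+00, -5.67117230e-02]), 'joint_velocities': array([-0.00123771, -0.00135964,  0.0001606 ,  0.00032533,  0.00025252,
        0.00130249]), 'joint_efforts': array([-6.36934492e-04, -4.46447575e+01, -4.06445253e+01,  6.98199752e-02,
        2.91231042e-02, -1.51226232e-04]), 'position': array([0.16790795, 0.57572377, 0.22152909]), 'tool_rot': array([-1.89441780e-04,  1.41419484e-01,  9.89949309e-01, -9.26866102e-04]), 'ft_force': array([-0.02507364, -0.51045291, -0.59068543]), 'torque': array([0.00698736, 0.02096329, 0.03049683]), 'grip_width': 0.08735050285306278}
scene {'fov_y': 44.2108820298038, 'cx': 318.3777565900808, 'cy': 239.5595509231752, 'eye': array([ 1.56735599, -0.485374  ,  1.33938555]), 'rotation': array([-0.31062974,  0.78084976,  0.50757576, -0.19013065])}
top {'fov_y': 50.601570039826434, 'cx': 320.24039076362345, 'cy': 235.1866799046847, 'eye': array([ 0.49077666, -0.02374741,  1.44051753]), 'rotation': array([ 0.02660588, -0.69914387,  0.71438132, -0.01221895])}
```

View pics/scene0.png

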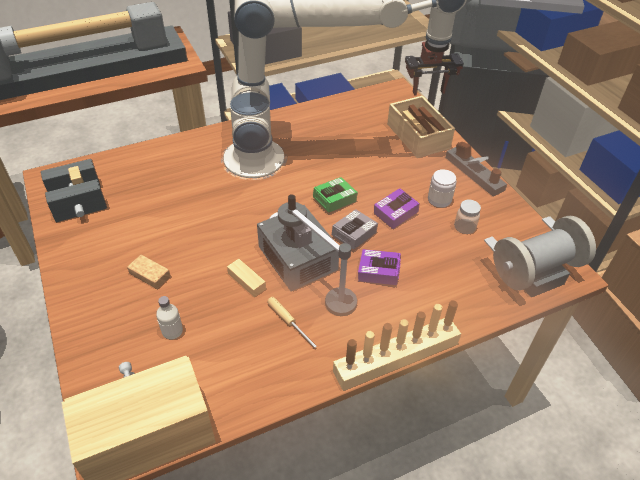

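View pics/top0.png

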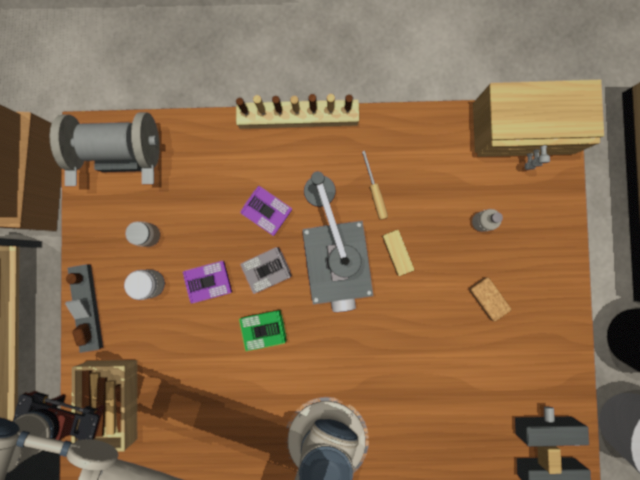

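The pictures show the unit near top px (338,262), with the lamp head over it at (344,261), post at (318,180), offcut at (398,253), spare at (266,270). Next I measure using depth.

```bash
cat > h.py <<'E'
import numpy as np,cv2
from scipy.spatial.transform import Rotation as R
from station import ctrl
def cloud(n,d):
    m=ctrl.camera_model(n); f=240/np.tan(np.radians(m['fov_y']/2))
    v,u=np.mgrid[0:480,0:640]
    c=np.stack([(u-m['cx'])/f*d,(v-m['cy'])/f*d,d],-1)
    q=m['rotation']; return c@R.from_quat(np.r_[q[1:],q[0]]).as_matrix().T+m['eye']
def proj(n,p):
    m=ctrl.camera_model(n); f=240/np.tan(np.radians(m['fov_y']/2)); q=m['rotation']
    c=(np.atleast_2d(p)-m['eye'])@R.from_quat(np.r_[q[1:],q[0]]).as_matrix()
    return c[:,:2]/c[:,2:]*f+[m['cx'],m['cy']]
E
python3 - <<'E'
from h import *
for n,roi in(("top",(290,160,420,320)),("scene",(225,180,365,320))):
    d=np.load(f"pics/{n}0.npy"); P=cloud(n,d)
    x0,y0,x1,y1=roi; Q=P[y0:y1,x0:x1].reshape(-1,3)
    Q=Q[(d[y0:y1,x0:x1].ravel()>0)]
    al=P[d>0]; tb=al[(abs(al[:,2])<.03)&(al[:,0]>0.2)&(al[:,0]<.7)&(abs(al[:,1])<.4)]; print(n,'bench z',np.median(tb[:,2]))
    for lo,hi in((.09,.11),(.14,.165),(.2,.212),(.213,.222),(.225,.256),(.257,.27)):
        S=Q[(Q[:,2]>lo)&(Q[:,2]<hi)]
        if len(S)<4: print(lo,len(S)); continue
        r=cv2.minAreaRect((S[:,:2]*1000).astype(np.float32))
        print(lo,len(S),'med',np.median(S,0).round(4),'min',S.min(0).round(3),'max',S.max(0).round(3),'rect',np.round(r[0],1),np.round(r[1],1),round(r[2],1))
E
```

```text
top bench z 0.0004992025233925279
0.09 3481 med [ 0.4834 -0.0258  0.1004] min [ 0.384 -0.13   0.091] max [0.693 0.048 0.11 ] rect [544.8 -35.1] [306.2 160.3] 6.8
0.14 140 med [ 0.482  -0.0283  0.1516] min [ 0.447 -0.064  0.141] max [ 0.538 -0.012  0.159] rect [491.9 -36.1] [89.8 47.3] 5.3
0.2 693 med [ 0.492  -0.06    0.2053] min [ 0.456 -0.095  0.2  ] max [0.693 0.011 0.212] rect [568.6 -24.1] [238.4  78.4] 24.0
0.213 433 med [ 0.5919 -0.0268  0.2175] min [ 0.461 -0.067  0.213] max [0.688 0.018 0.222] rect [578.  -31.3] [239.7  25.3] 18.0
0.225 150 med [0.6946 0.0027 0.2354] min [ 0.485 -0.056  0.226] max [0.711 0.02  0.256] rect [598.  -25.6] [233.5  31. ] 16.9
0.257 49 med [ 0.4948 -0.0568  0.2606] min [ 0.488 -0.066  0.257] max [ 0.504 -0.05   0.266] rect [495.8 -57.8] [16.4 16.2] 88.8
scene bench z 0.0003891513741313135
0.09 1984 med [ 0.5336 -0.072   0.0997] min [ 0.386 -0.134  0.09 ] max [0.707 0.045 0.11 ] rect [549.9 -35.9] [320.2 165.8] 5.9
0.14 232 med [ 0.5279 -0.0386  0.1506] min [ 0.487 -0.071  0.14 ] max [0.708 0.01  0.164] rect [592.4 -17.8] [232.7  47.3] 18.3
0.2 395 med [ 0.5084 -0.0636  0.2055] min [ 0.455 -0.099  0.2  ] max [0.714 0.017 0.212] rect [580.7 -21.9] [263.9  79.2] 23.7
0.213 327 med [ 0.6013 -0.0267  0.2168] min [ 0.495 -0.071  0.213] max [0.716 0.015 0.222] rect [604.1 -29.5] [230.5  25.3] 16.5
0.225 182 med [ 0.6907 -0.0065  0.2351] min [ 0.484 -0.069  0.225] max [0.715 0.019 0.256] rect [601.8 -28.9] [237.6  32.2] 18.2
0.257 31 med [ 0.4979 -0.0586  0.2596] min [ 0.488 -0.069  0.257] max [ 0.51  -0.049  0.265] rect [498.4 -58.5] [18.2 20.9] 53.8
```

```bash
python3 - <<'E'
import cv2
for n,(x0,y0,x1,y1) in(("top",(290,160,430,320)),("scene",(225,180,365,320))):
    im=cv2.imread(f"pics/{n}0.png")[y0:y1,x0:x1]; cv2.imwrite(f"pics/{n}0c.png",cv2.resize(im,None,fx=3.7,fy=3.7,interpolation=cv2.INTER_CUBIC))
E
```

```text
(no output)
```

View pics/scene0c.png

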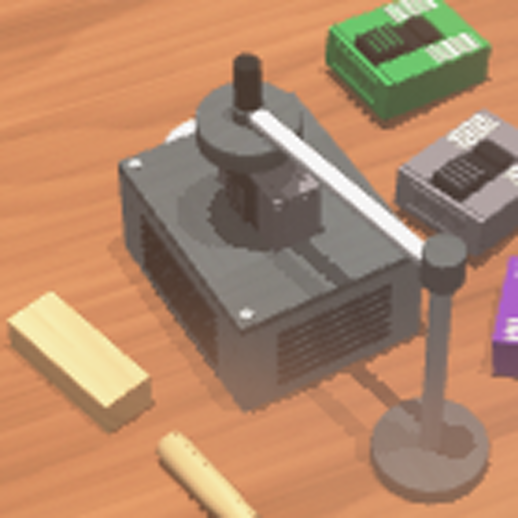

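View pics/top0c.png

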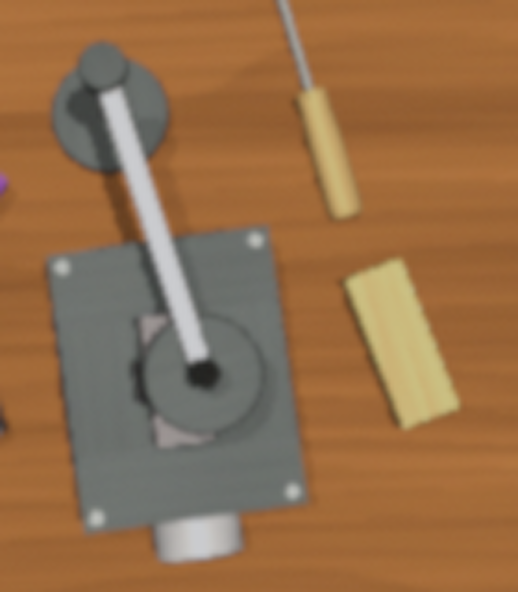

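```bash
python3 - <<'E'
from h import *
for n,roi in(("top",(290,160,375,320)),("scene",(225,180,365,320))):
    d=np.load(f"pics/{n}0.npy"); P=cloud(n,d); x0,y0,x1,y1=roi
    Q=P[y0:y1,x0:x1].reshape(-1,3)
    for name,lo,hi,xa,xb in(("disc",.012,.024,.62,.78),("hub",.222,.25,.66,.75),("unit",.096,.104,.3,.62),("cass",.148,.156,.4,.6),("head",.2,.21,.44,.56)):
        S=Q[(Q[:,2]>lo)&(Q[:,2]<hi)&(Q[:,0]>xa)&(Q[:,0]<xb)]
        if len(S)<5: print(name,len(S));continue
        r=cv2.minAreaRect((S[:,:2]*1000).astype(np.float32)); c=cv2.minEnclosingCircle((S[:,:2]*1000).astype(np.float32))
        print(n,name,len(S),'zmax',S[:,2].max().round(3),'rect',np.round(r[0],1),np.round(r[1],1),round(r[2],1),'circ',np.round(c[0],1),round(c[1],1))
o=ctrl.get_obs(); q=o['tool_rot']; print(R.from_quat(np.r_[q[1:],q[0]]).as_matrix().round(3))
E
```

```text
top disc 596 zmax 0.024 rect [715.  -50.5] [121.  199.5] 3.2 circ [706.6 -52.1] 107.7
top hub 145 zmax 0.242 rect [695.6   3.9] [30.1 30.9] 73.2 circ [695.6   4. ] 16.1
top unit 2938 zmax 0.104 rect [492.3 -41.3] [199.9 160.3] 6.8 circ [492.3 -41.3] 126.9
top cass 89 zmax 0.156 rect [492.  -40.1] [89.4 39.3] 5.3 circ [492.9 -41.3] 47.6
top head 668 zmax 0.21 rect [496.9 -54.5] [84.4 78.5] 62.6 circ [504.6 -52.2] 49.5
scene disc 756 zmax 0.024 rect [686.4 -48. ] [285.6 106. ] 84.2 circ [640.5 -43.4] 142.8
scene hub 126 zmax 0.24 rect [697.4   3.4] [28.3 35.1] 64.1 circ [697.6   4. ] 17.8
scene unit 1495 zmax 0.104 rect [494.1 -41.2] [207.  164.2] 6.6 circ [495. -41.] 127.0
scene cass 124 zmax 0.156 rect [521.  -40.6] [43.1 40. ] 14.5 circ [520.8 -40.6] 28.0
scene head 323 zmax 0.21 rect [498.2 -57.9] [77.5 83.5] 60.2 circ [504.7 -54.1] 49.4
[[-0.96   0.28  -0.001]
 [ 0.28   0.96  -0.002]
 [ 0.    -0.002 -1.   ]]
```

```bash
cat >> h.py <<'E'
def plan(targets):
    o=ctrl.get_obs(); q=o['tool_rot']; M=R.from_quat(np.r_[q[1:],q[0]]).as_matrix(); p=o['position']
    y0=np.degrees(np.arctan2(M[1,1],M[0,1])); print('t',o['time'].__round__(2),'pos',p.round(4),'jawyaw',y0.round(1),'q',o['qpos'].round(2),'F',o['ft_force'].round(1),'w',round(o['grip_width'],4))
    for t in targets:
        s=M.T@(np.array(t[:3])-p); print(t,'->',(s).round(4),'spin',round(y0-t[3],1))
E
python3 - <<'E'
from h import *
plan([(.497,-.058,.36,-72.7),(.33,.26,.36,0)])
E
```

```text
t 0.1 pos [0.1679 0.5758 0.2216] jawyaw 73.7 q [ 1.23  0.09  1.23 -0.    1.82 -0.06] F [ 0.2 -0.4 -0.5] w 0.0881
(0.497, -0.058, 0.36, -72.7) -> [-0.4934 -0.5165 -0.1375] spin 146.4
(0.33, 0.26, 0.36, 0) -> [-0.244  -0.258  -0.1379] spin 73.7
```

send_rows([
  {"xyz": [-0.015,-0.015,-0.03],"spin": 8},
  {"xyz": [-0.04,-0.042,-0.055],"spin": 16},
  {"xyz": [-0.065,-0.068,-0.08],"spin": 24},
  {"xyz": [-0.092,-0.096,-0.105],"spin": 32},
  {"xyz": [-0.12,-0.126,-0.13],"spin": 40},
  {"xyz": [-0.15,-0.158,-0.138],"spin": 48},
  {"xyz": [-0.184,-0.192,-0.138],"spin": 56},
  {"xyz": [-0.218,-0.228,-0.138],"spin": 64},
  {"xyz": [-0.252,-0.263,-0.138],"spin": 72},
  {"xyz": [-0.286,-0.298,-0.138],"spin": 80},
], hand=-1, grip_force=10)

```text
time: 1.1
position: [0.3595, 0.208, 0.3599]
tool_rot: [0.0, 0.746, 0.665, -0.001]
ft_force: [0.4, 0.0, -0.8]
grip_width: 0.0879
```

```bash
python3 - <<'E'
from h import *
plan([(.497,-.058,.34,-72.7)])
E
```

```text
t 1.1 pos [0.3595 0.208  0.3599] jawyaw -6.6 q [ 0.44 -0.32  1.36 -0.    2.1   0.56] F [ 0.4  0.  -0.8] w 0.0879
(0.497, -0.058, 0.34, -72.7) -> [-0.2485  0.1671  0.0202] spin 66.1
```

send_rows([
  {"xyz": [-0.035,0.024,0.0],"spin": 8.3},
  {"xyz": [-0.07,0.047,0.0],"spin": 16.6},
  {"xyz": [-0.105,0.071,0.0],"spin": 24.9},
  {"xyz": [-0.14,0.094,0.0],"spin": 33},
  {"xyz": [-0.175,0.118,0.0],"spin": 41.5},
  {"xyz": [-0.21,0.141,0.005],"spin": 50},
  {"xyz": [-0.235,0.158,0.01],"spin": 58},
  {"xyz": [-0.2485,0.167,0.015],"spin": 66},
  {"xyz": [-0.2485,0.167,0.02],"spin": 66},
  {"xyz": [-0.2485,0.167,0.02],"spin": 66},
])

```text
time: 2.1
position: [0.4966, -0.0578, 0.339]
tool_rot: [0.0, 0.988, 0.153, -0.002]
ft_force: [-0.3, 1.0, 0.0]
grip_width: 0.0881
```

```bash
python3 - <<'E'
from h import *
plan([(.497,-.058,.227,-72.7)])
E
```

```text
t 2.1 pos [ 0.4966 -0.0578  0.339 ] jawyaw -72.4 q [-0.18 -0.12  1.23 -0.    2.03  1.08] F [-0.3  1.   0. ] w 0.0881
(0.497, -0.058, 0.227, -72.7) -> [0.0007 0.0003 0.112 ] spin 0.3
```

send_rows([
  {"xyz": [0.0005,0,0.03],"spin": 0},
  {"xyz": [0.0005,0,0.06],"spin": 0},
  {"xyz": [0.0005,0,0.09],"spin": 0},
  {"xyz": [0.0005,0,0.105],"spin": 0},
  {"xyz": [0.0005,0,0.112],"spin": 0},
  {"xyz": [0.0005,0,0.112],"spin": 0},
])

```text
time: 2.7
position: [0.4963, -0.0568, 0.2268]
tool_rot: [0.0, 0.988, 0.154, -0.002]
ft_force: [0.1, -0.5, 1.2]
grip_width: 0.0879
```

send_rows([
  {"xyz": [0,0,0],"spin": 0},
  {"xyz": [0,0,0],"spin": 0},
  {"xyz": [0,0,0],"spin": 0},
  {"xyz": [0,0,0],"spin": 0},
  {"xyz": [0,0,0],"spin": 0},
  {"xyz": [0,0,0],"spin": 0},
], hand=0.4)

```text
time: 3.3
position: [0.4964, -0.0569, 0.2268]
tool_rot: [0.0, 0.988, 0.154, -0.002]
ft_force: [0.1, 0.5, 0.1]
grip_width: 0.043
```

```bash
python3 - <<'E'
from h import *
c=np.array([.696,.004]);r=.2085
T=[]
for a in np.arange(4,69,4):
    t=np.radians(197.3+a); T.append((*(c+r*np.array([np.cos(t),np.sin(t)])).round(4),.227,-72.7+a))
plan(T)
im,d=ctrl.get_image("scene"); cv2.imwrite("pics/s1.png",cv2.resize(im[130:330,180:420],None,fx=3,fy=3))
E
```

```text
t 3.3 pos [ 0.4964 -0.0569  0.2268] jawyaw -72.2 q [-0.18 -0.17  1.48 -0.    1.84  1.08] F [0.1 0.5 0.1] w 0.043
(np.float64(0.5017), np.float64(-0.0717), 0.227, np.float64(-68.7)) -> [ 0.0006  0.0157 -0.0002] spin -3.5
(np.float64(0.5075), np.float64(-0.0851), 0.227, np.float64(-64.7)) -> [ 0.002   0.0303 -0.0002] spin -7.5
(np.float64(0.5142), np.float64(-0.098), 0.227, np.float64(-60.7)) -> [ 0.0044  0.0446 -0.0002] spin -11.5
(np.float64(0.5217), np.float64(-0.1105), 0.227, np.float64(-56.7)) -> [ 0.0078  0.0588 -0.0002] spin -15.5
(np.float64(0.5301), np.float64(-0.1223), 0.227, np.float64(-52.7)) -> [ 0.0122  0.0726 -0.0002] spin -19.5
(np.float64(0.5394), np.float64(-0.1336), 0.227, np.float64(-48.7)) -> [ 0.0176  0.0862 -0.0003] spin -23.5
(np.float64(0.5493), np.float64(-0.1442), 0.227, np.float64(-44.7)) -> [ 0.0238  0.0993 -0.0003] spin -27.5
(np.float64(0.56), np.float64(-0.1541), 0.227, np.float64(-40.7)) -> [ 0.031   0.112  -0.0003] spin -31.5
(np.float64(0.5714), np.float64(-0.1632), 0.227, np.float64(-36.7)) -> [ 0.039   0.1241 -0.0004] spin -35.5
(np.float64(0.5834),
[... 238 characters left out ...]
t64(-0.1854), 0.227, np.float64(-24.700000000000003)) -> [ 0.068   0.1567 -0.0005] spin -47.5
(np.float64(0.6223), np.float64(-0.191), 0.227, np.float64(-20.700000000000003)) -> [ 0.079   0.1661 -0.0005] spin -51.5
(np.float64(0.6361), np.float64(-0.1957), 0.227, np.float64(-16.700000000000003)) -> [ 0.0907  0.1748 -0.0006] spin -55.5
(np.float64(0.6502), np.float64(-0.1994), 0.227, np.float64(-12.700000000000003)) -> [ 0.103   0.1826 -0.0006] spin -59.5
(np.float64(0.6645), np.float64(-0.2021), 0.227, np.float64(-8.700000000000003)) -> [ 0.1158  0.1896 -0.0007] spin -63.5
(np.float64(0.6789), np.float64(-0.2038), 0.227, np.float64(-4.700000000000003)) -> [ 0.129   0.1956 -0.0007] spin -67.5
```

View pics/s1.png

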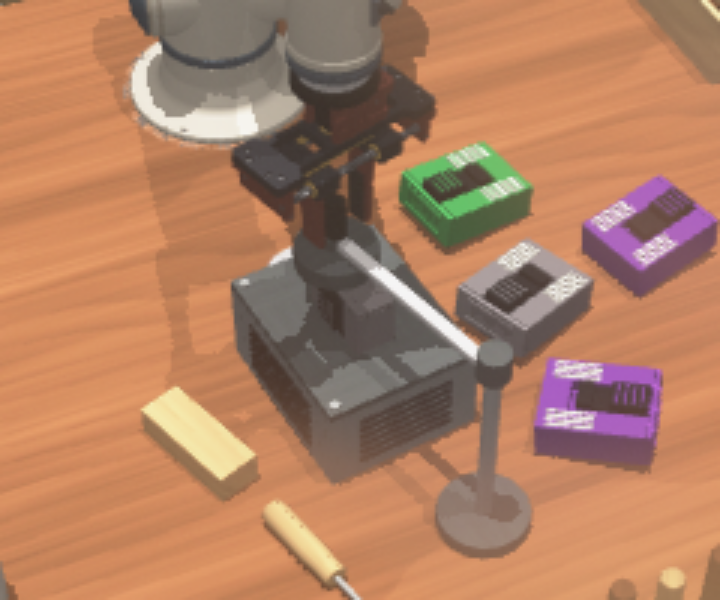

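The picture shows the fingers straddling the rubber grip (crop px 340,220). I start the swing now, slowly at first while the fingers finish closing.

send_rows([
  {"xyz": [0,0,0],"spin": 0},
  {"xyz": [0,0,0],"spin": 0},
  {"xyz": [0,0.008,0],"spin": -2},
  {"xyz": [0.001,0.016,0],"spin": -3.5},
  {"xyz": [0.002,0.03,0],"spin": -7.5},
  {"xyz": [0.0045,0.045,0],"spin": -11.5},
  {"xyz": [0.008,0.059,0],"spin": -15.5},
  {"xyz": [0.012,0.0725,0],"spin": -19.5},
  {"xyz": [0.0175,0.086,0],"spin": -23.5},
  {"xyz": [0.024,0.0995,0],"spin": -27.5},
])

```text
time: 4.35
position: [0.5496, -0.1446, 0.2267]
tool_rot: [-0.001, 0.922, 0.386, -0.002]
ft_force: [-1.2, 1.4, 1.2]
grip_width: 0.0266
```

```bash
python3 - <<'E'
from h import *
c=np.array([.696,.004]);r=.2085
T=[]
for a in range(28,73,4):
    t=np.radians(197.3+a); T.append((*(c+r*np.array([np.cos(t),np.sin(t)])).round(4),.227,-72.7+a))
plan(T)
E
```

```text
t 4.35 pos [ 0.5496 -0.1446  0.2267] jawyaw -44.6 q [-0.32  0.01  1.31 -0.    1.83  0.46] F [-1.2  1.4  1.2] w 0.0266
(np.float64(0.5493), np.float64(-0.1442), 0.227, -44.7) -> [ 0.0001 -0.0005 -0.0003] spin 0.1
(np.float64(0.56), np.float64(-0.1541), 0.227, -40.7) -> [ 0.0006  0.0141 -0.0004] spin -3.9
(np.float64(0.5714), np.float64(-0.1632), 0.227, -36.7) -> [ 0.0021  0.0286 -0.0004] spin -7.9
(np.float64(0.5834), np.float64(-0.1715), 0.227, -32.7) -> [ 0.0046  0.043  -0.0005] spin -11.9
(np.float64(0.5959), np.float64(-0.1789), 0.227, -28.700000000000003) -> [ 0.0081  0.0571 -0.0005] spin -15.9
(np.float64(0.6089), np.float64(-0.1854), 0.227, -24.700000000000003) -> [ 0.0126  0.0709 -0.0006] spin -19.9
(np.float64(0.6223), np.float64(-0.191), 0.227, -20.700000000000003) -> [ 0.018   0.0844 -0.0006] spin -23.9
(np.float64(0.6361), np.float64(-0.1957), 0.227, -16.700000000000003) -> [ 0.0244  0.0975 -0.0007] spin -27.9
(np.float64(0.6502), np.float64(-0.1994), 0.227, -12.700000000000003) -> [ 0.0316  0.1101 -0.0007] spin -31.9
(np.float64(0.6645), np.float64(-0.2021), 0.227, -8.700000000000003) -> [ 0.0397  0.1222 -0.0008] spin -35.9
(np.float64(0.6789), np.float64(-0.2038), 0.227, -4.700000000000003) -> [ 0.0486  0.1337 -0.0009] spin -39.9
(np.float64(0.6935), np.float64(-0.2045), 0.227, -0.7000000000000028) -> [ 0.0584  0.1445 -0.0009] spin -43.9
```

The force of about 1.8 N fits the lamp being pushed. I continue.

send_rows([
  {"xyz": [0.0005,0.014,0],"spin": -4},
  {"xyz": [0.002,0.0285,0],"spin": -8},
  {"xyz": [0.0045,0.043,0],"spin": -12},
  {"xyz": [0.008,0.057,0],"spin": -16},
  {"xyz": [0.0125,0.071,0],"spin": -20},
  {"xyz": [0.018,0.0845,0],"spin": -24},
  {"xyz": [0.0245,0.0975,0],"spin": -28},
  {"xyz": [0.0315,0.11,0],"spin": -32},
  {"xyz": [0.0395,0.122,0],"spin": -36},
  {"xyz": [0.0485,0.1335,0],"spin": -40},
])

```text
time: 5.35
position: [0.6789, -0.204, 0.2261]
tool_rot: [-0.002, 0.734, 0.679, -0.002]
ft_force: [-1.0, 0.9, 0.9]
grip_width: 0.0265
```

send_rows([
  {"xyz": [0,0,0],"spin": 0},
  {"xyz": [0,0,0],"spin": 0},
  {"xyz": [0,0,0],"spin": 0},
  {"xyz": [0,0,0],"spin": 0},
  {"xyz": [0,0,-0.02],"spin": 0},
  {"xyz": [0,0,-0.05],"spin": 0},
  {"xyz": [0,0,-0.09],"spin": 0},
  {"xyz": [0,0,-0.13],"spin": 0},
], hand=-1)

```text
time: 6.15
position: [0.6787, -0.2038, 0.3578]
tool_rot: [-0.002, 0.734, 0.679, -0.002]
ft_force: [1.1, -0.6, 1.0]
grip_width: 0.0857
```

```bash
python3 - <<'E'
from h import *
plan([])
for n in("scene","top"):
    im,d=ctrl.get_image(n); cv2.imwrite(f"pics/{n}2.png",im); np.save(f"pics/{n}2.npy",d)
E
```

```text
t 6.15 pos [ 0.6787 -0.2038  0.3578] jawyaw -4.5 q [-0.34  0.54  0.44 -0.    2.17 -0.26] F [ 1.1 -0.6  1. ] w 0.0857
```

View pics/scene2.png

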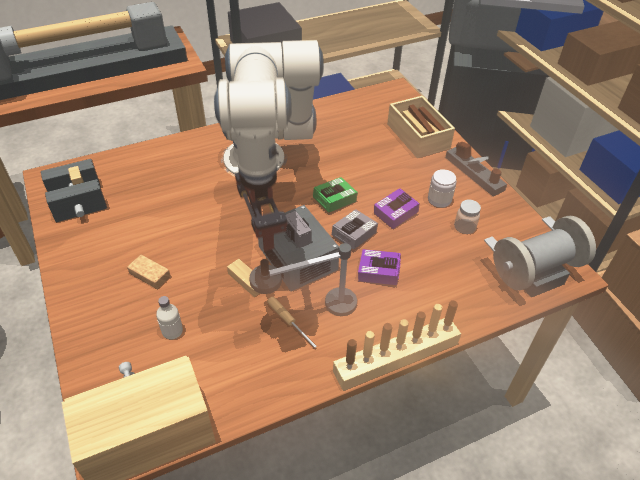

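View pics/top2.png

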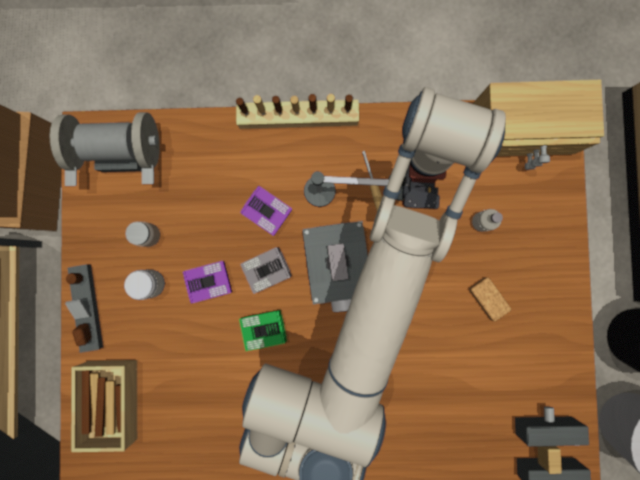

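The lamp now points to -y (top view bar from (318,180) to about (395,183)), with its head under the gripper and clear of the unit. The cassette at (338,262) is exposed, so I measure it.

```bash
python3 - <<'E'
from h import *
for n,roi in(("top",(295,215,375,310)),("scene",(225,180,365,320))):
    d=np.load(f"pics/{n}2.npy"); P=cloud(n,d); x0,y0,x1,y1=roi
    Q=P[y0:y1,x0:x1].reshape(-1,3)
    for name,lo,hi,xa,xb in(("unit",.096,.104,.3,.62),("cass",.147,.158,.4,.58),("catch",.128,.146,.4,.58),("head",.2,.21,.6,.75)):
        S=Q[(Q[:,2]>lo)&(Q[:,2]<hi)&(Q[:,0]>xa)&(Q[:,0]<xb)]
        if name=="head": S=S[S[:,1]<-.13]
        if len(S)<5: print(name,len(S));continue
        r=cv2.minAreaRect((S[:,:2]*1000).astype(np.float32))
        print(n,name,len(S),'rect',np.round(r[0],1),np.round(r[1],1),round(r[2],1))
im=cv2.imread("pics/top2.png")[215:310,295:380]; cv2.imwrite("pics/t2c.png",cv2.resize(im,None,fx=6,fy=6,interpolation=cv2.INTER_CUBIC))
plan([(.492,-.041,.35,-83.3)])
E
```

```text
top unit 2983 rect [492.5 -41.2] [200.1 159.9] 6.7
top cass 546 rect [492.5 -40.9] [89.9 55.6] 8.1
top catch 63 rect [492.6 -41.1] [29.1 57.5] 6.9
head 0
scene unit 1375 rect [494.1 -41.5] [207.7 162.9] 6.3
scene cass 320 rect [494.7 -38.4] [94.5 47.6] 2.2
scene catch 147 rect [502.1 -42.6] [60.6 83.5] 83.0
scene head 454 rect [ 689.7 -196.4] [101.   80.2] 51.3
t 6.25 pos [ 0.6794 -0.2041  0.3652] jawyaw -4.5 q [-0.34  0.54  0.43 -0.    2.17 -0.26] F [-0.  -0.1  0.4] w 0.0875
(0.492, -0.041, 0.35, -83.3) -> [ 0.1481 -0.1997  0.013 ] spin 78.8
```

View pics/t2c.png

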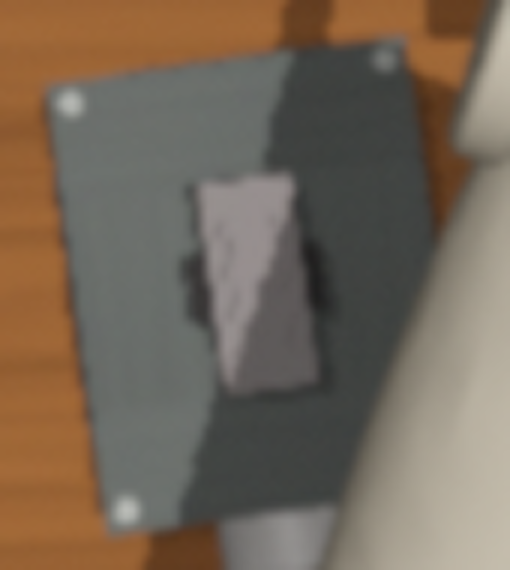

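send_rows([
  {"xyz": [0.01,-0.015,0],"spin": 8},
  {"xyz": [0.025,-0.034,0],"spin": 16},
  {"xyz": [0.042,-0.056,0.003],"spin": 24},
  {"xyz": [0.06,-0.08,0.006],"spin": 32},
  {"xyz": [0.079,-0.106,0.01],"spin": 40},
  {"xyz": [0.098,-0.131,0.013],"spin": 48},
  {"xyz": [0.116,-0.156,0.013],"spin": 56},
  {"xyz": [0.132,-0.178,0.013],"spin": 64},
  {"xyz": [0.143,-0.193,0.013],"spin": 72},
  {"xyz": [0.148,-0.2,0.013],"spin": 78.8},
])

```text
time: 7.25
position: [0.49, -0.0399, 0.3504]
tool_rot: [0.003, 0.998, 0.056, 0.004]
ft_force: [0.5, 0.2, 0.3]
grip_width: 0.0882
```

send_rows([
  {"xyz": [0,0,0],"spin": 0},
  {"xyz": [0,0,0],"spin": 0},
])

```text
time: 7.45
position: [0.4897, -0.0399, 0.3504]
tool_rot: [0.003, 0.998, 0.058, 0.005]
ft_force: [0.3, 0.0, 0.4]
grip_width: 0.0875
```

```bash
python3 - <<'E'
from h import *
plan([(.4925,-.041,.109,-83.3)])
E
```

```text
t 7.45 pos [ 0.4897 -0.0399  0.3504] jawyaw -83.4 q [-0.15 -0.14  1.23 -0.    2.04  1.31] F [0.3 0.  0.4] w 0.0875
(0.4925, -0.041, 0.109, -83.3) -> [ 0.0005 -0.      0.2414] spin -0.1
```

send_rows([
  {"xyz": [0,0,0.035],"spin": 0},
  {"xyz": [0,0,0.075],"spin": 0},
  {"xyz": [0,0,0.115],"spin": 0},
  {"xyz": [0.0005,0,0.15],"spin": 0},
  {"xyz": [0.0005,0,0.18],"spin": 0},
  {"xyz": [0.0005,0,0.205],"spin": 0},
  {"xyz": [0.0005,0,0.225],"spin": 0},
  {"xyz": [0.0005,0,0.236],"spin": 0},
  {"xyz": [0.0005,0,0.2415],"spin": 0},
  {"xyz": [0.0005,0,0.2415],"spin": 0},
])

```text
time: 8.45
position: [0.4925, -0.0412, 0.1086]
tool_rot: [0.003, 0.998, 0.058, 0.004]
ft_force: [0.3, 0.2, -0.6]
grip_width: 0.0876
```

```bash
python3 - <<'E'
from h import *
plan([(.4925,-.041,.109,-83.3)])
q=ctrl.get_obs()['tool_rot'];print('z',R.from_quat(np.r_[q[1:],q[0]]).as_matrix()[:,2].round(4))
im,d=ctrl.get_image("scene"); cv2.imwrite("pics/s3.png",cv2.resize(im[130:330,180:420],None,fx=3,fy=3))
E
```

```text
t 8.45 pos [ 0.4925 -0.0412  0.1086] jawyaw -83.4 q [-0.15 -0.2   1.71 -0.    1.62  1.3 ] F [ 0.3  0.2 -0.6] w 0.0876
(0.4925, -0.041, 0.109, -83.3) -> [ 0.     -0.0002 -0.0004] spin -0.1
z [ 0.009  -0.0046 -0.9999]
```

View pics/s3.png

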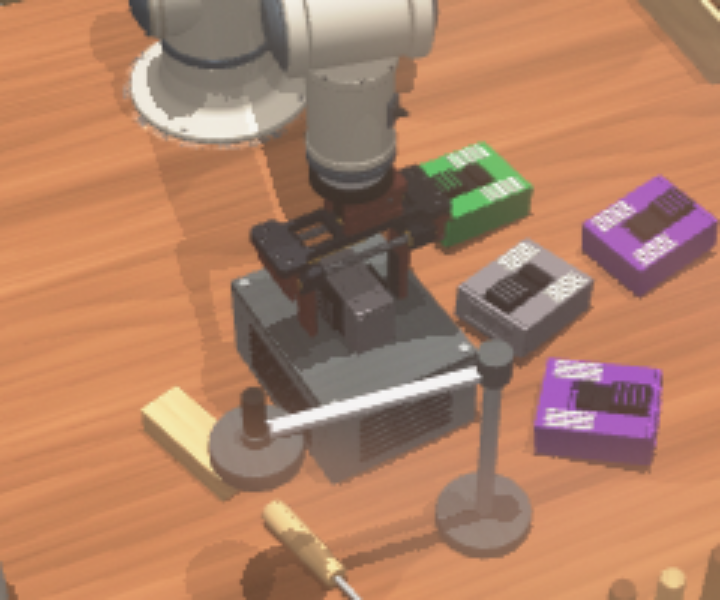

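The fingers stand either side of the catches (crop px 310,310 and 400,270) and the lamp is clear at (255,440). I pinch at 40 N.

send_rows([
  {"xyz": [0,0,0],"spin": 0},
  {"xyz": [0,0,0],"spin": 0},
  {"xyz": [0,0,0],"spin": 0},
  {"xyz": [0,0,0],"spin": 0},
  {"xyz": [0,0,0],"spin": 0},
  {"xyz": [0,0,0],"spin": 0},
  {"xyz": [0,0,0],"spin": 0},
  {"xyz": [0,0,0],"spin": 0},
  {"xyz": [0,0,0],"spin": 0},
  {"xyz": [0,0,0],"spin": 0},
], hand=1, grip_force=40)

```text
time: 9.5
position: [0.4932, -0.0413, 0.1103]
tool_rot: [0.003, 0.998, 0.058, 0.006]
ft_force: [-0.8, -0.4, 5.3]
grip_width: 0.0399
```

```bash
python3 - <<'E'
from h import *
p=ctrl.get_obs()['position']
plan([(p[0],p[1],p[2]+h,-83.4) for h in(.02,.06,.16)])
E
```

```text
t 9.5 pos [ 0.4932 -0.0413  0.1103] jawyaw -83.4 q [-0.15 -0.2   1.71 -0.    1.62  1.31] F [-0.8 -0.4  5.3] w 0.0399
(np.float64(0.4931626646638514), np.float64(-0.041260998413380094), np.float64(0.1302621422401455), -83.4) -> [ 0.0002  0.0001 -0.02  ] spin 0.0
(np.float64(0.4931626646638514), np.float64(-0.041260998413380094), np.float64(0.17026214224014552), -83.4) -> [ 0.0006  0.0004 -0.06  ] spin 0.0
(np.float64(0.4931626646638514), np.float64(-0.041260998413380094), np.float64(0.2702621422401455), -83.4) -> [ 0.0017  0.001  -0.16  ] spin 0.0
```

```bash
python3 - <<'E'
from h import *
im,d=ctrl.get_image("scene"); cv2.imwrite("pics/s4.png",cv2.resize(im[190:270,245:365],None,fx=6,fy=6,interpolation=cv2.INTER_CUBIC))
P=cloud("scene",d)[200:260,270:340].reshape(-1,3); S=P[(abs(P[:,0]-.515)<.03)&(abs(P[:,1]+.04)<.03)&(P[:,2]>.13)&(P[:,2]<.175)]
print(np.percentile(S[:,2],[10,50,90]))
plan([])
E
```

```text
[0.13508888 0.15099958 0.158877  ]
t 9.55 pos [ 0.4932 -0.0413  0.1103] jawyaw -83.4 q [-0.15 -0.2   1.71 -0.    1.62  1.31] F [-0.1 -0.8  5.6] w 0.0401
```

View pics/s4.png

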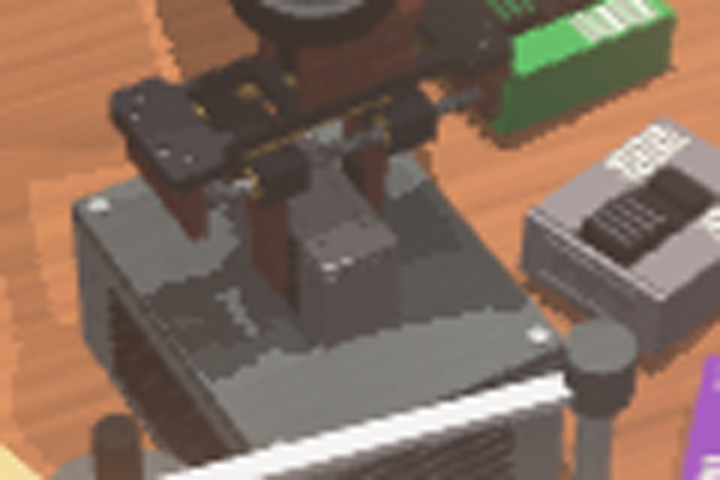

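Both fingers have closed on the catches (crop px 270,260 and 375,180), and the opening of 40 mm means both are fully in. I lift slowly and watch the force.

send_rows([
  {"xyz": [0,0,-0.003],"spin": 0},
  {"xyz": [0,0,-0.006],"spin": 0},
  {"xyz": [0,0,-0.009],"spin": 0},
  {"xyz": [0,0,-0.012],"spin": 0},
  {"xyz": [0,0,-0.012],"spin": 0},
])

```text
time: 10.05
position: [0.4932, -0.0412, 0.1225]
tool_rot: [0.003, 0.998, 0.058, 0.006]
ft_force: [0.0, -0.7, -4.0]
grip_width: 0.0396
```

```bash
python3 - <<'E'
from h import *
p=ctrl.get_obs()['position']
plan([(.4929,-.0412,p[2]+h,-83.4) for h in(.05,.15)])
im,d=ctrl.get_image("scene"); cv2.imwrite("pics/s5.png",cv2.resize(im[190:270,245:365],None,fx=6,fy=6,interpolation=cv2.INTER_CUBIC))
E
```

```text
t 10.05 pos [ 0.4932 -0.0412  0.1225] jawyaw -83.4 q [-0.15 -0.2   1.69 -0.    1.64  1.31] F [ 0.  -0.7 -4. ] w 0.0396
(0.4929, -0.0412, np.float64(0.1725494851116655), -83.4) -> [ 0.0003  0.0003 -0.05  ] spin 0.0
(0.4929, -0.0412, np.float64(0.2725494851116655), -83.4) -> [ 0.0014  0.0009 -0.15  ] spin 0.0
```

View pics/s5.png

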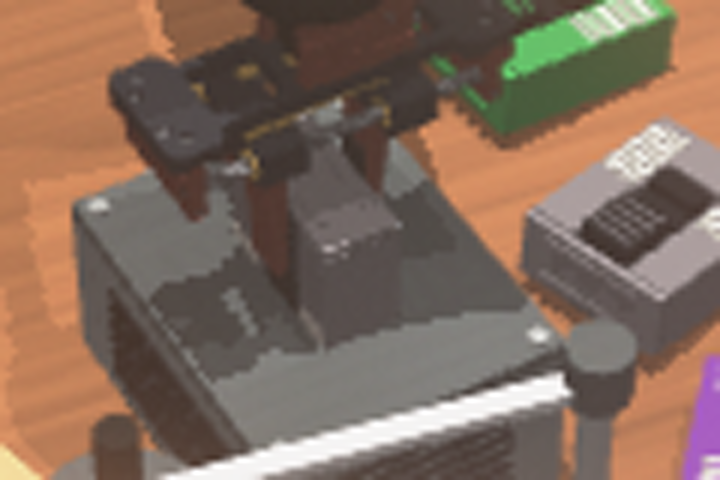

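The cassette has risen with the fingers, and the -4 N fits its weight. I continue to about 90 mm clear.

send_rows([
  {"xyz": [0,0,-0.006],"spin": 0},
  {"xyz": [0,0,-0.015],"spin": 0},
  {"xyz": [0.0003,0.0002,-0.025],"spin": 0},
  {"xyz": [0.0003,0.0002,-0.035],"spin": 0},
  {"xyz": [0.0004,0.0003,-0.045],"spin": 0},
  {"xyz": [0.0005,0.0003,-0.055],"spin": 0},
  {"xyz": [0.0006,0.0004,-0.065],"spin": 0},
  {"xyz": [0.0007,0.0005,-0.075],"spin": 0},
  {"xyz": [0.0008,0.0005,-0.085],"spin": 0},
  {"xyz": [0.0009,0.0006,-0.095],"spin": 0},
])

```text
time: 11.1
position: [0.4929, -0.0412, 0.2182]
tool_rot: [0.003, 0.998, 0.058, 0.006]
ft_force: [-0.3, -0.1, -3.9]
grip_width: 0.0397
```

send_rows([
  {"xyz": [0,0,-0.01],"spin": 0},
  {"xyz": [0,0,-0.02],"spin": 0},
  {"xyz": [0,0,-0.03],"spin": 0},
  {"xyz": [0,0,-0.038],"spin": 0},
  {"xyz": [0,0,-0.043],"spin": 0},
  {"xyz": [0,0,-0.043],"spin": 0},
  {"xyz": [0,0,-0.043],"spin": 0},
  {"xyz": [0,0,-0.043],"spin": 0},
  {"xyz": [0,0,-0.043],"spin": 0},
])

```text
time: 12.0
position: [0.4923, -0.041, 0.2606]
tool_rot: [0.003, 0.998, 0.058, 0.005]
ft_force: [0.3, 0.1, -3.0]
grip_width: 0.0402
```

```bash
python3 - <<'E'
from h import *
plan([])
o=ctrl.get_obs();q=o['tool_rot'];print('z',R.from_quat(np.r_[q[1:],q[0]]).as_matrix()[:,2].round(4),np.abs(o['joint_velocities']).max())
for n in("scene","top"):
    im,d=ctrl.get_image(n); cv2.imwrite(f"pics/{n}6.png",im); np.save(f"pics/{n}6.npy",d)
E
```

```text
t 12.0 pos [ 0.4923 -0.041   0.2606] jawyaw -83.4 q [-0.15 -0.19  1.44 -0.    1.89  1.3 ] F [ 0.3  0.1 -3. ] w 0.0402
z [ 0.0107 -0.005  -0.9999] 0.0018274941746723565
```

View pics/scene6.png

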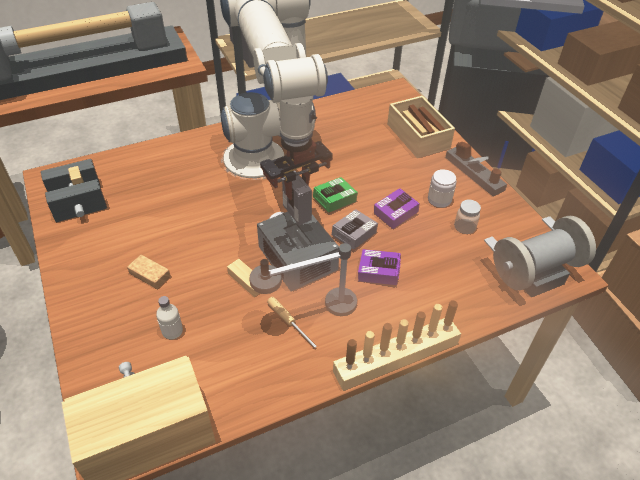

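```bash
python3 - <<'E'
from h import *
im=cv2.imread("pics/scene6.png"); cv2.imwrite("pics/s6c.png",cv2.resize(im[170:290,230:370],None,fx=5,fy=5,interpolation=cv2.INTER_CUBIC))
P=cloud("scene",np.load("pics/scene6.npy"))
Q=P.reshape(-1,3)
# front (+x) face of cassette: points near unit-frame x=+45
a=np.radians(6.7); dx=Q[:,:2]-[.4929,-.0412]; u=dx@[np.cos(a),np.sin(a)]; v=dx@[-np.sin(a),np.cos(a)]
S=(abs(u-.045)<.006)&(abs(v)<.018)&(Q[:,2]>.12)&(Q[:,2]<.33)
print(S.sum(),'z range face',np.percentile(Q[S,2],[1,99]).round(3)); 
A=np.c_[np.ones(S.sum()),v[S],Q[S,2]]; print('face tilt deg (yaw,pitch)',np.degrees(np.linalg.lstsq(A,u[S],rcond=None)[0][1:]).round(2))
H=Q[(abs(Q[:,0]-.68)<.06)&(Q[:,1]<-.14)&(Q[:,1]>-.27)&(Q[:,2]>.198)&(Q[:,2]<.208)]; r=cv2.minEnclosingCircle((H[:,:2]*1000).astype(np.float32)); print('head',r)
E
```

```text
368 z range face [0.192 0.305]
face tilt deg (yaw,pitch) [ 1.13 -0.22]
head ((683.8894653320312, -196.9407196044922), 49.05925369262695)
```

View pics/s6c.png

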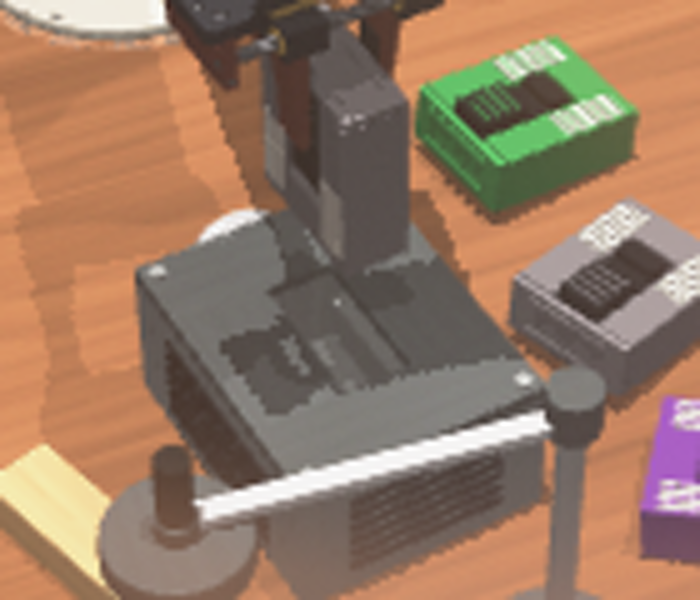

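The cassette hangs level. Its underside is at z = 0.192 m, 92 mm above the unit, the bay (crop px 340,330) is empty, and the lamp head (180,540) is well off the unit. I hand it in.

```bash
python3 - <<'E'
from h import *
print(ctrl.finish_job()); plan([])
E
```

```text
the job is handed in; nothing more can be done
None
the job is handed in; nothing more can be done
```

The lamp is swung aside and the filter cassette is held above the unit by its pinched catches. The job was handed in at about 12.1 s of robot time; no verdict was reported.

- **Lamp:** I swung the arm about 68° towards -y with the fingers around its rubber grip. The last picture shows the head well clear of the unit: its centre was left near (0.68, -0.20), about 0.12 m from the nearest corner of the unit.
- **Cassette:** I pinched both catches at 40 N and drew it straight up. The underside is at about 0.192 m, 92 mm above the unit. The -3 to -4 N on the wrist fits its weight, and the arm was at rest.
- **Other things on the bench:** nothing else was touched, and they look unmoved in the last scene picture.

**Small disagreements:**
- The opening read 40 mm instead of the 43 mm expected when fully pinched. I did not find out why; it may be pad give.
- The tool is about 0.7° off vertical. The depth fit of the cassette's front face gave 0.2° of pitch and about 1° of yaw.
- A lifting force of about 5 N showed while pinching and was gone once the cassette lifted.

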